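Open the capsule box with the locked sliding cover

TASK

Open the longer of the two coffee-capsule boxes: with the fingertips press its black lock button fully down and, keeping it down all the way, push the cover along until it meets its end stop, then let go so that the button springs up and locks the cover open, and move clear. Leave the shorter box shut, and do not pick up, push aside or knock over any of the cups, spoon and other things on the counter.

Things in the scene. Friction and masses are not known exactly. Their poses are not given: they have to be found in the camera images.
- long_box: The LONGER of two stainless capsule boxes fixed to the counter: 280 mm long (its own x), 130 mm wide (y), 88 mm high over the side rails. Origin at the centre of its underside, on the counter. +x is the direction in which its cover slides open: from the half with the cover, black button and ridge (-x half, at the start) to the bare flat deck with a central slot (+x half).
- long_button_top (a point): Centre of the top face of the long box's black lock button, which is part of the cover and travels with it: flat, 44 mm along the slide, 50 mm across. At the start it lies at (-106, 0, 95.5) mm in the box's frame; up, it stands 12.5 mm above the cover sheet, fully pressed 5.5 mm. It is pressed straight down.
- long_button (a joint): How far the long box's button is pressed: 0 m up, 0.007 fully down. It springs back up; about 2 N starts it, 5 N holds it fully down. Up, it locks the cover, which then gives only 1.5 mm; the cover is free once the button is more than 4.5 mm down.
- long_ridge (a point): Middle of the top edge of the upright push face of the aluminium ridge across the long box's cover. The face is 80 mm wide and 30 mm high over the cover sheet and stands 27 mm past the button's centre (5 mm past its edge) on the opening (+x) side, facing the button: a fingertip pressing the button pushes against this face. Moves with the cover.
- long_cover (a joint): How far the long box's cover is slid open: 0 m shut (start, locked), 0.120 at its end stop. It slides along the box's +x with about 2 N of friction. At the end stop, the released button springs up and locks the cover open.
- short_box: The SHORTER capsule box, same make, 200 mm long, 130 mm wide, 88 mm high, fixed. Origin at the centre of its underside. It is to be left shut.
- short_button_top (a point): Centre of the top of the short box's button, at (-66, 0, 95.5) mm in that box's frame when shut. Not to be used.
- short_cover (a joint): Opening of the short box's cover: 0 m shut, 0.080 open. It must stay shut.
- cup: Loose paper cup, 72 mm across, 85 mm high, standing between the boxes. Origin at the centre of its underside.
- mug: Loose white mug, 80 mm across plus handle, 92 mm high. Origin at the centre of its underside.
- cup_stack: Loose upright stack of paper cups, 76 mm across, 158 mm high, to the right of the boxes. Origin at the centre of its underside.
- sugar_jar: Loose glass jar, 76 mm across, 120 mm high. Origin at the centre of its underside.
- spoon: Loose steel spoon, 150 mm long, lying between the near ends of the boxes. Origin under its middle; x along it.
- bowl: Loose ceramic bowl, 120 mm across, 50 mm high, on the robot's side, to its right. Origin at the centre of its underside.
- syrup: Loose amber bottle, 60 mm across, 170 mm high, to the left of the boxes. Origin at the centre of its underside.

How it is judged (in metres and radians):
On the way, in this order (a step that is already met when the one before it is completed fails the run):
1. the long box's button is pressed down while its cover is still shut (value of joint long_button above 0.0045 m and value of joint long_cover below 0.006 m), for 0.04 s.
2. the cover is at its end stop with the button still held down (value of joint long_cover above 0.116 m and value of joint long_button above 0.004 m), for 0.04 s.
At the end, for the whole second after the job is handed in: The long box's cover is within 4 mm of its end stop (joint over 0.116 m) and at rest, its button is up again (under 1.5 mm pressed), the short box's cover is shut (under 4 mm), every loose thing is within 30 mm of where it started (value of joint long_cover above 0.116 m and value of joint long_button below 0.0015 m and velocity of joint long_cover between -0.01 and 0.01 m/s and value of joint short_cover below 0.004 m and distance of each of cup, mug, cup_stack, sugar_jar, spoon, bowl, syrup from where it was at the start of the episode below 0.03 m); the robot touches nothing.
It fails at once if the button is let up while the cover is under way (value of joint long_cover between 0.012 and 0.108 m and value of joint long_button below 0.003 m).
It fails at once if the short box's cover is slid (value of joint short_cover above 0.006 m).
It fails at once if a cup, the spoon or another loose thing is pushed aside, knocked over or carried off (not (distance of cup from where it was at the start of the episode below 0.03 m) or not (distance of mug from where it was at the start of the episode below 0.03 m) or not (distance of cup_stack from where it was at the start of the episode below 0.03 m) or not (distance of sugar_jar from where it was at the start of the episode below 0.03 m) or not (distance of spoon from where it was at the start of the episode below 0.03 m) or not (distance of bowl from where it was at the start of the episode below 0.03 m) or not (distance of syrup from where it was at the start of the episode below 0.03 m) or angle between any of cup, mug, cup_stack, sugar_jar, bowl, syrup's own z axis and vertical above 0.5 rad).
It fails at once if a loose thing is lifted (height (world z) of any of cup, mug, cup_stack, sugar_jar, spoon, bowl, syrup above 0.015 m).
It also fails if it takes over 38 s, if anything falls off the work surface, if the arm or the gripper's body presses on something with over 40 N, if the wrist force passes 120 N, or if a joint passes its speed limit or range.

ROBOT

A 6-joint arm with a two-finger parallel gripper is mounted at the origin on the work surface. World frame = base frame: x ahead of the robot, y to its left, z up, the work surface at z = 0. Lengths are in mm, angles in rad, forces in N, time in s.
With the tool pointing down it reaches from about 375 to 925 mm from the base axis. Payload 5.7 kg.
Tool frame: the origin (TCP) lies between the finger pads; the fingertips stand robot.nose_length ahead of it and the grasp point (between the pads) lies 6 mm ahead of it (robot.nose_length is the distance from the TCP to the fingertips, in mm); x points along the fingers, y is the direction in which the jaws open and shut, and the axes are right-handed (so a half turn about x gives the same grasp; the last joint's range is limited). The gripper opens to 85 mm and grips with 20 to 120 N. Pads are 22 mm wide; open, the fingers measure 114 mm over their backs; the gripper's body (76 mm by 85 mm) begins 54 mm behind the grasp point. The pads swing forward as they close: fully open they stand 13 mm farther back than shut.
Start: joints at [1.017, 0.359, 1.51, -0, 1.272, -0.115], TCP at [254.902, 543.131, 256.267] pointing down, gripper open.
Joint ranges: [-2.97, 2.97], [-1.01, 2.36], [0.21, 2.38], [-0.96, 4.11], [0.2, 2.71], [-2.98, 2.98]. Speed limits (rad/s): [2.39, 2.39, 3.14, 3.14, 3.14, 3.14].

INTERFACE

Orientations are given as a rotation vector (axis times angle).
In Python, from plant import robot gives the robot as it stands. The module is installed in compiled form; this text tells all that it offers.
- The arm moves only by the shell command python3 -m handwheel 'ROWS' [FORCE]. ROWS is a JSON object of lists of equal length, an entry for each row: "fingers": the gripper command: -1 is fully open, 1 is shut, values between are in proportion; "xyz": the shift along the world's x, y, z in m, a list of three; "yaw": the turn about the world's z in degrees. A call has 1 to 5 rows; each row shifts and turns the commanded pose from where the row before left it; what a row does not reach is not made up. A row lasts 1/12 s, in which the tool goes at most 41.7 mm and 7.16 degrees, less where a joint would pass 70% of its speed; a pose out of reach is approached as far as the arm can. A call with a gripper value outside its range is refused whole. The fingers move at their own pace and stop on an object; FORCE is the grip in N (left out, the last holds). Time passes only in rows, so rows that do not move let the fingers close. It gives the time, the measured TCP pose, the force and the opening at its end, in the units of the state.
- robot.state(): the state, without advancing time (a new reading comes with each control period).
- robot.camera(name): name is "side" or "top" or "wrist"; returns a dict with "img" (480x640x3 uint8, red, green, blue), "K" (3x3 intrinsics, pixels), "view" (4x4, takes a point from world to camera coordinates); the wrist camera has in their place "T_tool_cam" (4x4, takes a point from camera to tool coordinates, whose origin is the TCP and whose axes are the tool frame's). Camera axes: x right, y up, looking along -z (the intrinsics and any distortion apply to the point x, -y, -z); pixel columns grow to the right and rows downward; lengths in mm; the calibration is good to about 2 mm. A picture is of the moment at which its call begins: read the wrist's pose just before it. There is no depth.
- robot.finish_job(): hands the job in, once; it reports no verdict.
Trained networks look in the newest picture that a camera, given by its name, has taken for a name from the list of things; names that differ only in an ending like _2 or _b are one class to them, and where a whole thing is asked for, a point or a joint stands for the part that bears it (a point fixed in the world has none). Each returns a list of dicts, best first, with "conf" (0 to 1); they miss things now and then, are a little off and sometimes report something else, mostly with a low value. They report only what shows in the picture. A call takes as long as a camera call.
- robot.look_for(camera, label): "at" ([x, y, z] in mm, in world coordinates, good to about 4 mm: the middle of the surface that is visible of it).
The state is a dict: "time": time; "qpos": joint angles; "joint_velocities": joint speeds; "effort": joint torques, N m; "position": TCP position; "tcp_rot": TCP orientation; "ft_force": force on the tool from outside, world axes, zero at the start; "wrist_torque": the same for the moment, N m; "width": opening from 0.0 (shut) to 1.0 (fully open).
Only numpy, scipy, OpenCV 4.12 (cv2) and the standard library are available. Lean on these libraries where they do the work, as an engineer would, in place of code of your own. Each camera call takes 0.05 s, during which the arm holds its last target.

## Working session

There is one attempt and no reset: what is moved stays moved. The work goes in short steps, Python scripts to look and compute and a shell command to move; the robot and the scene stay as the last step left them, time stands still between calls to the robot, and variables do not carry over. Pictures are saved under pics/ and viewed, and the job is handed in when it is done.

```bash
mkdir -p pics; cat > h.py <<'E'
import numpy as np, cv2
from plant import robot
def proj(c,p):
    q=c['view']@np.append(p,1.); v=c['K']@np.array([q[0],-q[1],-q[2]]); return v[:2]/v[2]
def ray(c,u,z):
    V=np.array(c['view']);K=np.array(c['K']);d=np.linalg.inv(K)@np.array([u[0],u[1],1.]);d=np.array([d[0],-d[1],-d[2]])
    R=V[:3,:3];o=-R.T@V[:3,3];d=R.T@d;return o+d*(z-o[2])/d[2]
E
python3 - <<'E'
from h import *
s=robot.state();print(s['time'],s['position'],s['tcp_rot'],s['ft_force'],s['width'],robot.nose_length)
for n in ['side','top']:
    c=robot.camera(n);cv2.imwrite(f'pics/{n}0.png',c['img'][:,:,::-1])
    print(n,[k for k in c], np.round(c['K'],1).tolist(),np.round(c['view'],3).tolist())
    for l in ['long_box','long_button_top','long_ridge','short_box','short_button_top']:
        print(l,[(np.round(d['at']).tolist(),round(d['conf'],2)) for d in robot.look_for(n,l)])
E
```

```text
0.0 [254.56256433 542.59930452 255.43829342] [ 0.34271311  1.54389776 -0.34552985] [-0.04659583  0.74129562 -0.10304536] 0.9999657818635775 25.0
side ['img', 'K', 'view'] [[582.0, 0.0, 316.1], [0.0, 582.0, 239.7], [0.0, 0.0, 1.0]] [[0.851, -0.524, -0.003, -406.091], [0.376, 0.607, 0.7, -261.385], [-0.366, -0.597, 0.714, -1256.659], [0.0, 0.0, 0.0, 1.0]]
long_box [([551.0, -197.0, 79.0], 0.72), ([497.0, -193.0, 82.0], 0.46), ([329.0, -277.0, 22.0], 0.31)]
long_button_top [([474.0, -189.0, 98.0], 0.81), ([332.0, -280.0, 18.0], 0.63)]
long_ridge [([504.0, -187.0, 82.0], 0.9)]
short_box [([473.0, -187.0, 95.0], 0.46)]
short_button_top [([540.0, 183.0, 96.0], 0.64)]
top ['img', 'K', 'view'] [[522.6, 0.0, 324.2], [0.0, 522.6, 241.1], [0.0, 0.0, 1.0]] [[-0.023, -1.0, 0.008, 3.194], [0.993, -0.022, 0.116, -523.361], [-0.116, 0.01, 0.993, -1099.986], [0.0, 0.0, 0.0, 1.0]]
long_box [([572.0, -179.0, 78.0], 0.87)]
long_button_top [([463.0, -186.0, 94.0], 0.69), ([504.0, -179.0, 82.0], 0.66)]
long_ridge [([504.0, -184.0, 86.0], 0.88), ([600.0, 171.0, 82.0], 0.45)]
short_box [([602.0, 175.0, 82.0], 0.6), ([575.0, -180.0, 81.0], 0.34)]
short_button_top [([540.0, 187.0, 95.0], 0.86), ([319.0, -302.0, 22.0], 0.38)]
```

View pics/top0.png

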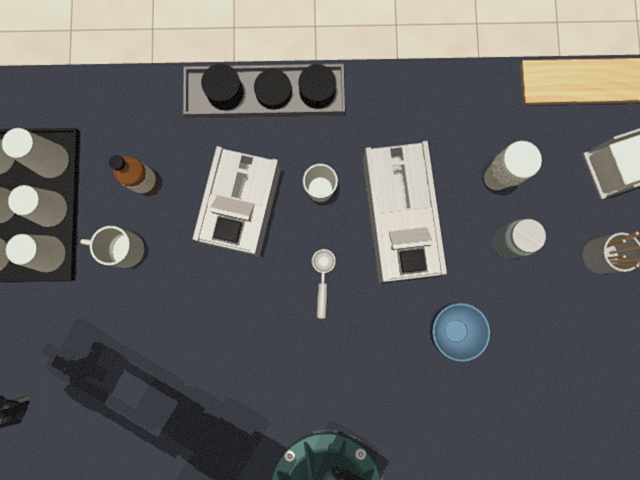

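View pics/side0.png

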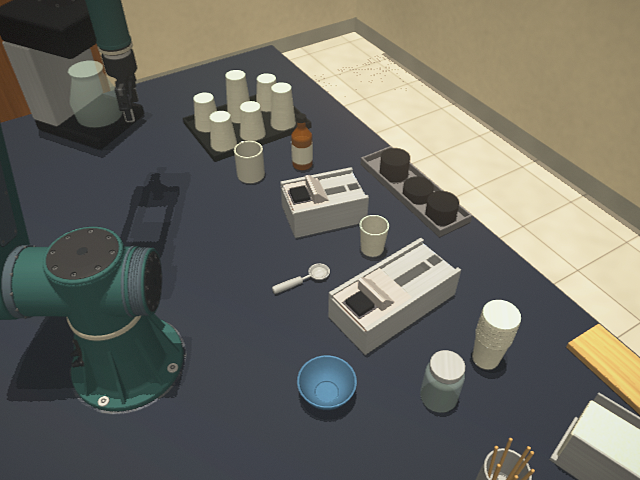

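The top view shows the long box on the right, with its button at about px (412,261), ridge at (410,238) and slot end up. The short box is at about (235,200). I'll zoom in for the exact axis.

```bash
python3 - <<'E'
from h import *
a=cv2.imread('pics/top0.png')[130:290,345:465];cv2.imwrite('pics/top0z.png',cv2.resize(a,None,fx=3.7,fy=3.7,interpolation=cv2.INTER_CUBIC))
a=cv2.imread('pics/side0.png')[230:360,320:470];cv2.imwrite('pics/side0z.png',cv2.resize(a,None,fx=4,fy=4,interpolation=cv2.INTER_CUBIC))
E
```

```text
(no output)
```

View pics/top0z.png

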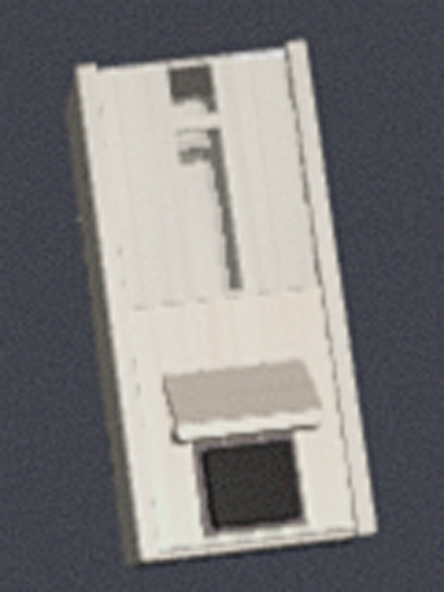

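View pics/side0z.png

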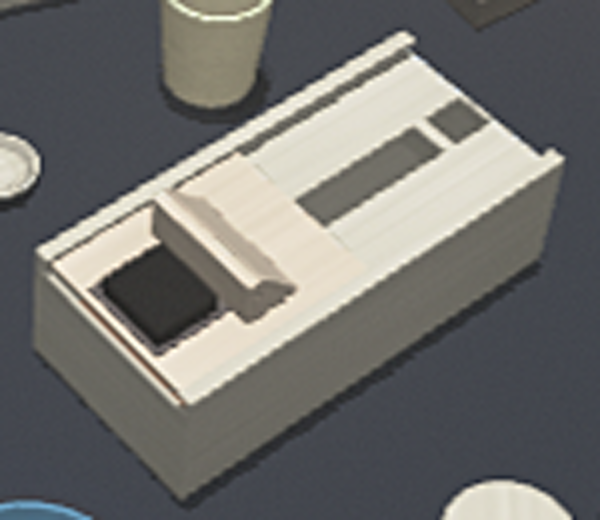

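```bash
python3 - <<'E'
from h import *
c=robot.camera('top')
P=np.array([ray(c,(345+u/3.7-.4,130+v/3.7-.4),88) for u,v in [(77,67),(303,41),(376,533),(139,562)]])
print(P.round(1)); f=(P[0]+P[1])/2-(P[2]+P[3])/2
a=np.arctan2(f[1],f[0]);print('ctr',P.mean(0),np.linalg.norm(f),'yaw',np.degrees(a), np.degrees([np.arctan2(*(P[0]-P[3])[[1,0]]),np.arctan2(*(P[1]-P[2])[[1,0]])]))
m=P.mean(0);ax=f/np.linalg.norm(f);print('btn from box',m-106*ax)
B=np.array([ray(c,(345+u/3.7-.4,130+v/3.7-.4),95.5) for u,v in [(203,450),(294,440),(304,524),(213,530)]]);print(B.round(1),B.mean(0))
s=robot.camera('side')
B=np.array([ray(s,(320+u/4-.4,230+v/4-.4),95.5) for u,v in [(163,243),(218,296),(160,345),(103,287)]]);print(B.round(1),B.mean(0))
P=np.array([ray(s,(320+u/4-.4,230+v/4-.4),88) for u,v in [(408,34),(561,155),(184,402),(38,252)]])
print(P.round(1)); f=(P[0]+P[1])/2-(P[2]+P[3])/2;print(P.mean(0),np.linalg.norm(f),np.degrees(np.arctan2(f[1],f[0])))
s=robot.state()
from scipy.spatial.transform import Rotation as R
print(R.from_rotvec(s['tcp_rot']).as_matrix().round(3))
for l in ['cup_stack','sugar_jar','bowl','cup','spoon']: print(l,[(np.round(d['at']).tolist(),round(d['conf'],2)) for d in robot.look_for('side',l)])
E
```

```text
[[ 711.9  -98.9   88. ]
 [ 724.4 -227.9   88. ]
 [ 444.2 -255.4   88. ]
 [ 431.2 -124.    88. ]]
ctr [ 577.94837145 -176.59022021   88.        ] 281.6763084096378 yaw 5.358177194177204 [5.10990643 5.6066465 ]
btn from box [ 472.41154976 -186.48866792   88.        ]
[[ 491.6 -160.6   95.5]
 [ 496.  -211.    95.5]
 [ 449.7 -214.4   95.5]
 [ 447.5 -164.3   95.5]] [ 471.20417673 -187.55853635   95.5       ]
[[ 489.2 -164.6   95.5]
 [ 493.4 -210.1   95.5]
 [ 448.5 -220.6   95.5]
 [ 444.5 -172.8   95.5]] [ 468.91136858 -192.0291977    95.5       ]
[[ 709.3 -104.    88. ]
 [ 722.1 -225.6   88. ]
 [ 441.8 -252.9   88. ]
 [ 431.3 -129.    88. ]]
[ 576.13765436 -177.85276327   88.        ] 280.4248903194962 5.342339579096814
[[-0.     0.425  0.905]
 [-0.     0.905 -0.425]
 [-1.    -0.    -0.   ]]
cup_stack [([640.0, -406.0, 136.0], 0.96)]
sugar_jar [([498.0, -430.0, 93.0], 0.71)]
bowl [([330.0, -277.0, 21.0], 0.83), ([642.0, -8.0, 58.0], 0.72)]
cup [([642.0, -10.0, 57.0], 0.7), ([502.0, -189.0, 81.0], 0.33), ([559.0, 175.0, 92.0], 0.18)]
spoon [([454.0, -5.0, 12.0], 0.59)]
```

```bash
python3 -m handwheel '{"fingers":[1,1,1,1,1],"xyz":[[0.01,-0.033,0],[0.01,-0.033,0],[0.01,-0.033,0],[0.01,-0.033,0],[0.01,-0.033,0]],"yaw":[1.4,1.4,1.4,1.4,1.4]}' 40
```

```text
time: 1.37
position: [305.0, 376.7, 256.3]
tcp_rot: [0.247, 1.556, -0.247]
ft_force: [0.3, -1.1, -0.2]
width: 0.297
```

```bash
python3 -m handwheel '{"fingers":[1,1,1,1,1],"xyz":[[0.01,-0.033,0],[0.01,-0.033,0],[0.01,-0.033,0],[0.01,-0.033,0],[0.01,-0.033,0]],"yaw":[1.4,1.4,1.4,1.4,1.4]}'
python3 -m handwheel '{"fingers":[1,1,1,1,1],"xyz":[[0.01,-0.033,0],[0.01,-0.033,0],[0.01,-0.033,0],[0.01,-0.033,0],[0.01,-0.033,0]],"yaw":[1.4,1.4,1.4,1.4,1.4]}'
python3 -m handwheel '{"fingers":[1,1,1,1,1],"xyz":[[0.01,-0.033,0],[0.01,-0.033,0],[0.01,-0.033,0],[0.01,-0.033,0],[0.01,-0.033,0]],"yaw":[1.4,1.4,1.4,1.4,1.4]}'
python3 - <<'E'
from h import *
from scipy.spatial.transform import Rotation as R
s=robot.state();M=R.from_rotvec(s['tcp_rot']).as_matrix();print(s['position'],s['width'],np.degrees(np.arctan2(M[1,1],M[0,1])),M[:,0],s['ft_force'],s['qpos'])
c=robot.camera('wrist');cv2.imwrite('pics/w1.png',c['img'][:,:,::-1])
for l in ['long_button_top','long_ridge']: print(l,[(np.round(d['at']).tolist(),round(d['conf'],2)) for d in robot.look_for('wrist',l)])
E
```

```text
time: 1.78
position: [355.1, 211.6, 256.5]
tcp_rot: [0.152, 1.565, -0.151]
ft_force: [0.5, 0.5, -0.4]
width: 0.002
time: 2.2
position: [405.1, 46.4, 256.6]
tcp_rot: [0.056, 1.569, -0.056]
ft_force: [0.8, 0.7, -0.7]
width: 0.004
time: 2.62
position: [455.1, -118.7, 256.5]
tcp_rot: [-0.04, 1.57, 0.04]
ft_force: [0.6, 1.3, 0.1]
width: 0.0
[ 455.12627706 -118.71983965  256.48362805] 0.0004995221776277443 92.90694069003395 [ 5.74434464e-04 -2.00518530e-04 -9.99999815e-01] [0.55915065 1.34194024 0.05408365] [-4.02208466e-01  1.70474342e-01  1.77902332e+00  4.34335658e-05
  1.19148791e+00 -2.02375661e+00]
long_button_top [([465.0, -187.0, 96.0], 0.68)]
long_ridge [([495.0, -187.0, 82.0], 0.57), ([323.0, -304.0, 25.0], 0.36)]
```

View pics/w1.png

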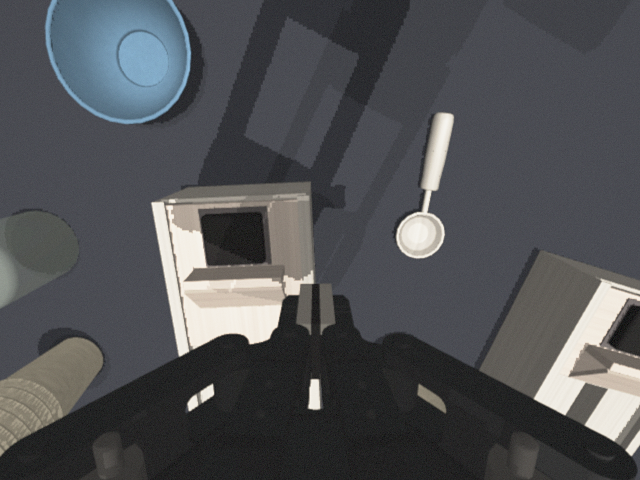

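The button shows in the wrist view at px (201–267, 211–266), with the ridge just below it. I'll triangulate from this view as well.

```bash
python3 - <<'E'
from h import *
from scipy.spatial.transform import Rotation as R
s=robot.state();c=robot.camera('wrist')
T=np.eye(4);T[:3,:3]=R.from_rotvec(s['tcp_rot']).as_matrix();T[:3,3]=s['position']
c['view']=np.linalg.inv(T@np.array(c['T_tool_cam']))
B=np.array([ray(c,p,95.5) for p in [(201,213),(262,211),(267,264),(205,266)]]);print(B.round(1),B.mean(0))
for p in [(185,279),(285,277),(193,267),(285,266)]: print(ray(c,p,113))
print(s['position'])
E
```

```text
[[ 448.7 -212.9   95.5]
 [ 444.8 -163.7   95.5]
 [ 490.2 -159.3   95.5]
 [ 494.4 -211.7   95.5]] [ 469.52270128 -186.90744091   95.5       ]
[ 499.32546973 -222.56197149  113.        ]
[ 493.86591791 -142.62117419  113.        ]
[ 488.7233375 -215.6211331  113.       ]
[ 484.48228254 -142.82393193  113.        ]
[ 455.82522488 -119.13941062  256.38721204]
```

```bash
python3 -m handwheel '{"fingers":[1,1,1,1,1],"xyz":[[0.01,-0.034,0],[0.0105,-0.034,0],[0,0,-0.035],[0,0,-0.035],[0,0,-0.035]],"yaw":[1.2,1.2,0,0,0]}'
python3 -m handwheel '{"fingers":[1,1],"xyz":[[0,0,-0.014],[0,0,0]],"yaw":[0,0]}'
python3 - <<'E'
from h import *
s=robot.state();print(s['position'],s['ft_force'])
c=robot.camera('side');cv2.imwrite('pics/s2.png',cv2.resize(c['img'][200:380,300:500,::-1],None,fx=3,fy=3,interpolation=cv2.INTER_CUBIC))
c=robot.camera('wrist');cv2.imwrite('pics/w2.png',c['img'][:,:,::-1])
E
```

```text
time: 3.23
position: [475.7, -184.0, 150.8]
tcp_rot: [-0.073, 1.568, 0.072]
ft_force: [0.5, -0.8, 0.0]
width: -0.001
time: 3.4
position: [472.3, -181.8, 133.9]
tcp_rot: [-0.069, 1.576, 0.076]
ft_force: [-0.8, -0.0, -0.2]
width: 0.001
[ 472.33578834 -181.82302622  133.9383931 ] [-0.82051566 -0.0423089  -0.20881957]
```

View pics/s2.png

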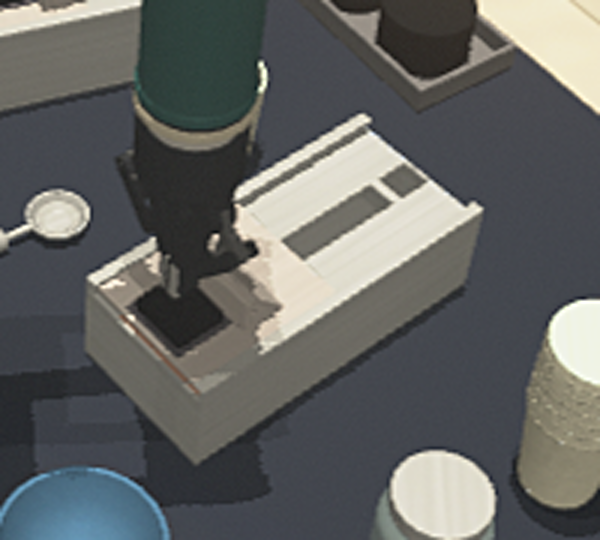

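View pics/w2.png

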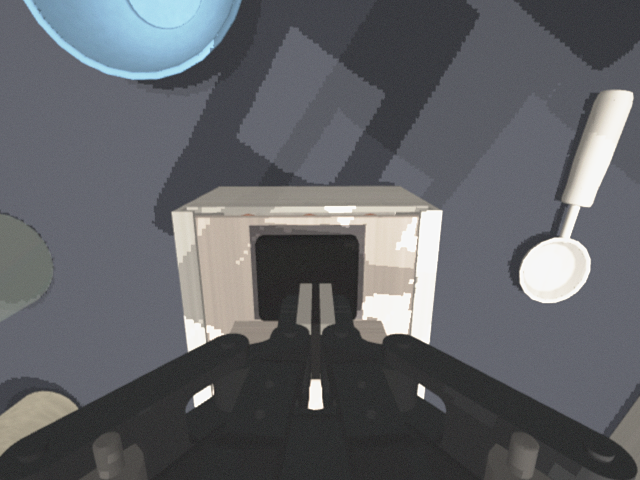

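The fingertips are above the button and aligned with it, but the pose drifted about 4 mm and tilted slightly. I'll check the joints.

```bash
python3 - <<'E'
from h import *
from scipy.spatial.transform import Rotation as R
s=robot.state();M=R.from_rotvec(s['tcp_rot']).as_matrix();print(s['time'],s['position'],s['qpos'],s['joint_velocities'],s['ft_force'],M.round(3))
E
```

```text
3.5 [ 475.10061781 -183.59232977  137.37159412] [-5.04511115e-01  3.77246801e-01  1.83575534e+00  1.26239474e-04
  9.29931236e-01 -2.16830893e+00] [-0.00405417 -0.02622493 -0.03231672 -0.001537    0.00186413 -0.00332561] [-0.50202628  0.58940842 -1.10669197] [[-0.001 -0.093  0.996]
 [ 0.001  0.996  0.093]
 [-1.     0.001 -0.001]]
```

```bash
python3 -m handwheel '{"fingers":[1,1,1,1],"xyz":[[0.001,-0.0035,-0.004],[0,0,-0.004],[0,0,-0.004],[0,0,0]],"yaw":[0,0,0,0]}'; python3 -m handwheel '{"fingers":[1,1],"xyz":[[0,0,0],[0,0,0]],"yaw":[0,0]}'
```

```text
time: 3.83
position: [476.5, -188.4, 125.4]
tcp_rot: [-0.072, 1.569, 0.072]
ft_force: [0.0, 0.4, 0.2]
width: 0.001
time: 4.0
position: [476.5, -188.4, 125.5]
tcp_rot: [-0.072, 1.569, 0.072]
ft_force: [0.8, -0.6, 0.5]
width: 0.001
```

```bash
python3 -m handwheel '{"fingers":[1,1,1],"xyz":[[0,0,-0.003],[0,0,-0.003],[0,0,0]],"yaw":[0,0,0]}'; python3 -m handwheel '{"fingers":[1,1],"xyz":[[0,0,-0.002],[0,0,0]],"yaw":[0,0]}';python3 -m handwheel '{"fingers":[1,1],"xyz":[[0,0,-0.002],[0,0,0]],"yaw":[0,0]}';python3 -m handwheel '{"fingers":[1,1],"xyz":[[0,0,-0.002],[0,0,0]],"yaw":[0,0]}'
```

```text
time: 4.25
position: [476.6, -188.5, 119.0]
tcp_rot: [-0.072, 1.569, 0.072]
ft_force: [-0.7, -0.6, 2.2]
width: 0.003
time: 4.42
position: [476.6, -188.6, 117.2]
tcp_rot: [-0.072, 1.569, 0.072]
ft_force: [0.2, -0.2, 2.9]
width: 0.006
time: 4.58
position: [476.6, -188.5, 115.2]
tcp_rot: [-0.072, 1.569, 0.072]
ft_force: [-0.5, 0.3, 3.5]
width: 0.0
time: 4.75
position: [476.6, -188.6, 113.4]
tcp_rot: [-0.073, 1.569, 0.072]
ft_force: [-0.3, 0.6, 6.5]
width: -0.001
```

```bash
python3 -m handwheel '{"fingers":[1,1],"xyz":[[0,0,-0.001],[0,0,0]],"yaw":[0,0]}'
```

```text
time: 4.92
position: [476.9, -188.6, 113.1]
tcp_rot: [-0.073, 1.569, 0.072]
ft_force: [-1.9, 1.2, 13.7]
width: -0.002
```

```bash
python3 -m handwheel '{"fingers":[1,1,1],"xyz":[[0.005,0.00047,0],[0.005,0.00047,0],[0.005,0.00047,0]],"yaw":[0,0,0]}'; python3 -m handwheel '{"fingers":[1,1,1],"xyz":[[0.005,0.00047,0],[0.005,0.00047,0],[0.005,0.00047,0]],"yaw":[0,0,0]}'
```

```text
time: 5.17
position: [491.7, -187.1, 113.1]
tcp_rot: [-0.073, 1.569, 0.072]
ft_force: [-2.3, 0.6, 13.3]
width: 0.004
time: 5.42
position: [506.8, -185.7, 113.2]
tcp_rot: [-0.073, 1.569, 0.072]
ft_force: [-3.1, 0.1, 12.9]
width: -0.005
```

```bash
python3 -m handwheel '{"fingers":[1,1,1,1],"xyz":[[0.006,0.00056,0],[0.006,0.00056,0],[0.006,0.00056,0],[0.006,0.00056,0]],"yaw":[0,0,0,0]}'; python3 -m handwheel '{"fingers":[1,1,1,1],"xyz":[[0.006,0.00056,0],[0.006,0.00056,0],[0.006,0.00056,0],[0.006,0.00056,0]],"yaw":[0,0,0,0]}'
python3 -c "
from h import *
c=robot.camera('side');cv2.imwrite('pics/s3.png',cv2.resize(c['img'][200:380,300:500,::-1],None,fx=3,fy=3,interpolation=cv2.INTER_CUBIC))"
```

```text
time: 5.75
position: [530.7, -183.4, 113.2]
tcp_rot: [-0.073, 1.569, 0.072]
ft_force: [-2.5, 0.6, 13.3]
width: -0.001
time: 6.08
position: [554.7, -181.1, 113.2]
tcp_rot: [-0.072, 1.569, 0.072]
ft_force: [-2.5, 1.3, 11.9]
width: -0.001
```

View pics/s3.png

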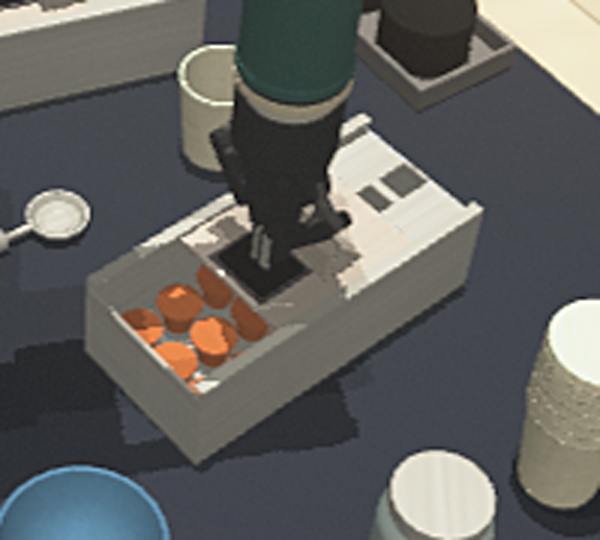

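The cover is sliding, the capsules are showing and the fingertips are still on the button. I'll continue.

```bash
python3 -m handwheel '{"fingers":[1,1,1,1],"xyz":[[0.006,0.00056,0],[0.006,0.00056,0],[0.006,0.00056,-0.0002],[0.006,0.00056,0]],"yaw":[0,0,0,0]}'; python3 -m handwheel '{"fingers":[1,1,1],"xyz":[[0.005,0.00047,0],[0.004,0.00037,0],[0.003,0.00028,0]],"yaw":[0,0,0]}'
```

```text
time: 6.47
position: [578.8, -178.8, 113.2]
tcp_rot: [-0.072, 1.569, 0.072]
ft_force: [-2.9, 1.4, 12.7]
width: 0.0
time: 6.72
position: [591.1, -177.6, 113.2]
tcp_rot: [-0.072, 1.569, 0.072]
ft_force: [-1.9, 0.6, 13.1]
width: -0.001
```

```bash
python3 -m handwheel '{"fingers":[1,1],"xyz":[[0.003,0.00028,0],[0.003,0.00028,0]],"yaw":[0,0]}'; python3 -m handwheel '{"fingers":[1,1],"xyz":[[0.002,0.0002,0],[0.002,0.0002,0]],"yaw":[0,0]}'; python3 -m handwheel '{"fingers":[1,1],"xyz":[[0.0015,0.00014,0],[0.0015,0.00014,0]],"yaw":[0,0]}'
```

```text
time: 6.88
position: [596.3, -177.1, 113.2]
tcp_rot: [-0.072, 1.57, 0.072]
ft_force: [-13.2, -0.2, 19.5]
width: -0.003
time: 7.05
position: [596.5, -176.9, 113.0]
tcp_rot: [-0.073, 1.578, 0.073]
ft_force: [-18.0, -3.3, 25.7]
width: 0.002
time: 7.22
position: [598.8, -176.7, 113.1]
tcp_rot: [-0.073, 1.578, 0.073]
ft_force: [-14.3, -2.1, 22.0]
width: 0.006
```

```bash
python3 - <<'E'
from h import *
s=robot.state();print(s['position'],s['ft_force'])
c=robot.camera('top');cv2.imwrite('pics/t4.png',cv2.resize(c['img'][130:290,345:465,::-1],None,fx=3.7,fy=3.7,interpolation=cv2.INTER_CUBIC))
c=robot.camera('side');cv2.imwrite('pics/s4.png',cv2.resize(c['img'][200:380,300:500,::-1],None,fx=3,fy=3,interpolation=cv2.INTER_CUBIC))
E
```

```text
[ 598.83865253 -176.68530579  113.09267522] [-14.29626765  -2.07417284  22.03974092]
```

View pics/s4.png

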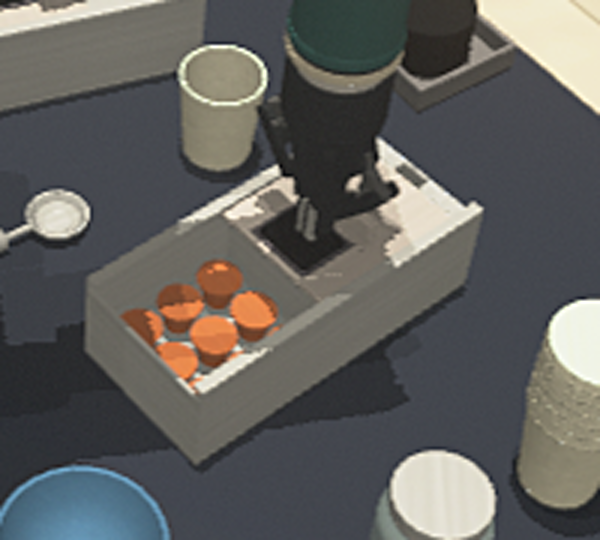

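```bash
python3 -m handwheel '{"fingers":[1,1],"xyz":[[0.002,0.0002,0],[0,0,0]],"yaw":[0,0]}'; python3 -m handwheel '{"fingers":[1,1],"xyz":[[0.002,0.0002,0],[0,0,0]],"yaw":[0,0]}'
```

```text
time: 7.48
position: [601.7, -176.3, 113.1]
tcp_rot: [-0.072, 1.577, 0.073]
ft_force: [-13.7, -1.8, 20.5]
width: -0.0
time: 7.65
position: [603.7, -176.1, 113.1]
tcp_rot: [-0.072, 1.577, 0.073]
ft_force: [-13.7, -1.1, 21.6]
width: 0.0
```

The x force holds at about 14 N while the tip slides over the button, so the cover is on its stop. I'll lift straight up.

```bash
python3 -m handwheel '{"fingers":[1,1,1,1,1],"xyz":[[0,0,0.003],[0,0,0.006],[0,0,0.01],[0,0,0.03],[0,0,0.035]],"yaw":[0,0,0,0,0]}'; python3 -m handwheel '{"fingers":[1,1,1,1,1],"xyz":[[0,0,0.035],[-0.03,0.02,0.03],[-0.035,0.02,0],[-0.035,0.02,0],[0,0,0]],"yaw":[0,0,0,0,0]}'
python3 - <<'E'
from h import *
s=robot.state();print(s['time'],s['position'],s['ft_force'])
for n in ['side','top']:
    c=robot.camera(n);cv2.imwrite(f'pics/{n}5.png',c['img'][:,:,::-1])
    for l in ['long_button_top','long_ridge','short_button_top','cup','mug','cup_stack','sugar_jar','spoon','bowl','syrup']:
        print(n,l,[(np.round(d['at']).tolist(),round(d['conf'],2)) for d in robot.look_for(n,l)[:2]])
a=cv2.imread('pics/side5.png')[200:380,300:500];cv2.imwrite('pics/s5z.png',cv2.resize(a,None,fx=3,fy=3,interpolation=cv2.INTER_CUBIC))
E
```

```text
time: 8.07
position: [605.9, -175.2, 194.7]
tcp_rot: [-0.07, 1.574, 0.074]
ft_force: [-0.6, 0.0, 0.3]
width: -0.002
time: 8.48
position: [501.9, -113.5, 256.5]
tcp_rot: [-0.069, 1.579, 0.077]
ft_force: [-2.4, -0.3, -0.6]
width: 0.001
8.4833 [ 501.91030661 -113.45704364  256.50300015] [-2.38915242 -0.32679041 -0.61837667]
side long_button_top [([592.0, -176.0, 99.0], 0.95), ([559.0, 175.0, 89.0], 0.21)]
side long_ridge [([620.0, -178.0, 82.0], 0.79), ([564.0, 146.0, 75.0], 0.69)]
side short_button_top [([537.0, 188.0, 97.0], 0.81), ([620.0, -176.0, 81.0], 0.57)]
side cup [([642.0, -15.0, 52.0], 0.59)]
side mug [([512.0, 406.0, 59.0], 0.94)]
side cup_stack [([638.0, -410.0, 135.0], 0.6)]
side sugar_jar [([499.0, -432.0, 94.0], 0.84)]
side spoon [([620.0, -176.0, 83.0], 0.26)]
side bowl [([333.0, -274.0, 22.0], 0.75)]
side syrup [([658.0, 370.0, 88.0], 0.83)]
top long_button_top []
top long_ridge []
top short_button_top [([538.0, 189.0, 95.0], 0.87), ([518.0, 443.0, 44.0], 0.35)]
top cup [([650.0, -4.0, 29.0], 0.69)]
top mug [([519.0, 443.0, 50.0], 0.65)]
top cup_stack [([659.0, -396.0, 156.0], 0.83)]
top sugar_jar [([509.0, -400.0, 117.0], 0.79), ([464.0, -4.0, 11.0], 0.34)]
top spoon [([463.0, -5.0, 14.0], 0.66)]
top bowl [([309.0, -333.0, 34.0], 0.81)]
top syrup []
```

View pics/s5z.png

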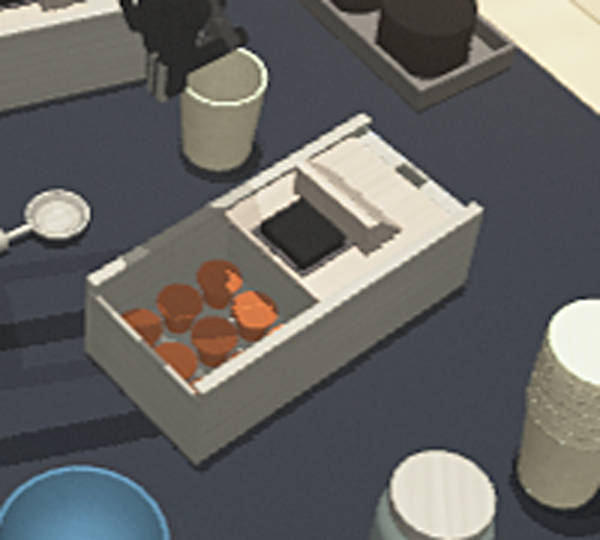

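View pics/top5.png

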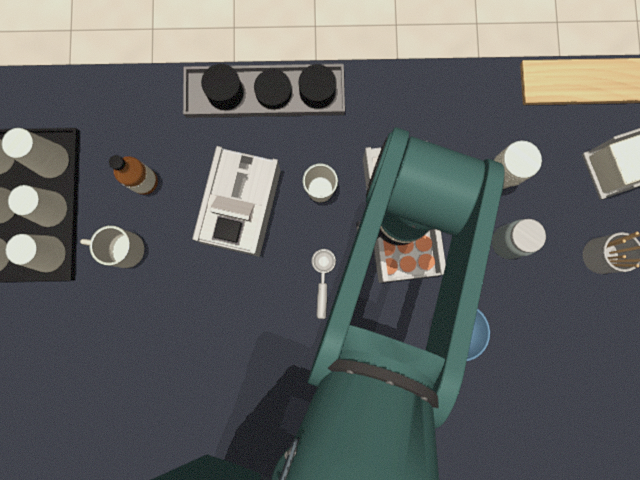

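The cover is open with the button standing up, and everything else sits where it did. I'll check the travel by pixels using the same side-camera method.

```bash
python3 - <<'E'
from h import *
c=robot.camera('side')
a=c['img'][200:380,300:500,::-1];cv2.imwrite('pics/s6z.png',cv2.resize(c['img'][240:310,370:460,::-1],None,fx=8,fy=8,interpolation=cv2.INTER_CUBIC))
# predicted button-top outline: up/down, at 120 mm, from initial button (470,-187.3)
ax=np.array([.9956,.0934]);n=np.array([-.0934,.9956])
old=cv2.imread('pics/side0.png')
import itertools
def seg(im):
    g=im.max(2); m=(g<60).astype(np.uint8); k,l,st,ce=cv2.connectedComponentsWithStats(m); return [(st[i][4],st[i][:4].tolist(),ce[i].round(1).tolist()) for i in range(1,k) if 150<st[i][4]<1200]
o1=[(a,np.add(b,0).tolist(),(np.array(ce)+[330,250]).tolist()) for a,b,ce in seg(old[250:340,330:440])]
new=c['img'][:,:,::-1]; o2=[(a,b,(np.array(ce)+[375,250]).tolist()) for a,b,ce in seg(new[250:300,375:430])]
print(o1,o2)
for x in o1+o2: print(ray(c,x[2],95.5))
print(robot.state()['ft_force'],robot.state()['position'])
E
```

```text
[(np.int32(415), [15, 41, 29, 26], [359.4, 303.5])] [(np.int32(374), [12, 16, 28, 24], [400.4, 277.8])]
[ 466.82108258 -193.40028781   95.5       ]
[ 585.42231999 -181.79690256   95.5       ]
[-0.13913766  0.36616248  0.43791161] [ 510.74016699 -118.2642595   257.73910811]
```

View pics/s6z.png

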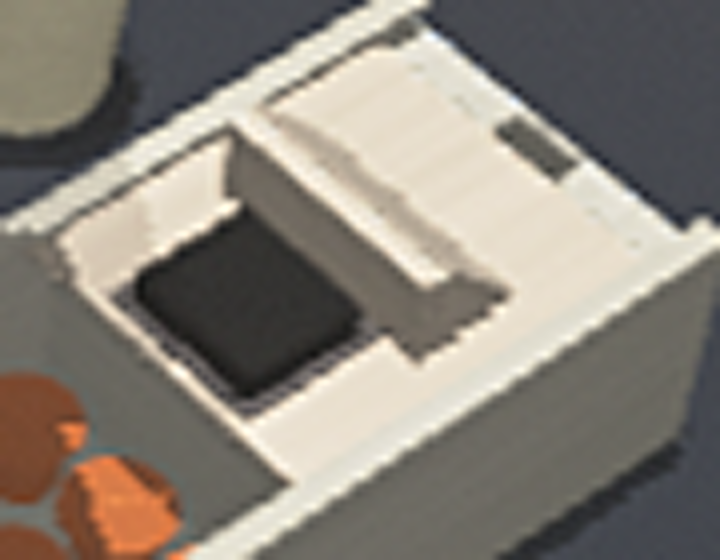

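The measured travel is about 119 mm, the button is up and the arm is clear with no load. Handing in.

```bash
python3 -c "
from plant import robot
print(robot.finish_job(),robot.state()['time'])"
```

```text
the job is handed in; nothing more can be done
the job is handed in; nothing more can be done
```

The long box is open and the job is handed in; the hand-in reported no verdict. I pressed the button down with the closed fingertips, pushing with about 14 N. Keeping it down, I slid the cover along until the sideways force jumped to about 14 N, then lifted straight up and moved clear, finishing about 9 s in.

**Last checks:**
- **Cover:** my side-camera measurement gave 119 mm of travel out of 120. The detection network put it at 116–118 mm, which agrees within its 4 mm accuracy.
- **Button:** it stands up in the picture.
- **Arm:** the force on the tool was near zero, and the TCP was about 258 mm above the counter.
- **Short box and loose things:** the short box's button and ridge are where they were, so it looks shut. The loose things look unmoved wherever they can be seen.

**Not confirmed or in disagreement:**
- **Hidden by the arm:** the arm hid the long box's button and ridge from the top camera at the end, so those checks rest on the side view.
- **Missed by the networks:** they missed the syrup bottle in the last top view and the spoon in the last side view. Both show in their usual places in the top picture.
- **Ridge not used:** the fingertips carried the cover mostly by friction on the button rather than against the ridge. At the end stop they slid about 7 mm over the button while still holding it down.

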